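Find the rattling gauge case and hold it out for hand-over

TASK

One of the three sealed gauge cases on the black mat has a gauge loose inside: lift the cases and shake each one back and forth lengthways a few times until you have found the one that rattles; any that do not must stand back upright in their own outlines. Hold the rattling case out level over the centre of the blue hand-over pad, 10 to 20 cm above it, and finish there still holding it steady; do not knock the V-block, ring gauge or dial indicator.

Things in the scene. Friction and masses are not known exactly. Their poses are not given: they have to be found in the camera images.
- place_right (a point): Centre of the right yellow outline, on the mat's top face, 3 mm above the table; axes as the mat's. In each outline stands one of three identical-looking sealed gauge cases, grey with orange lid, 110 mm long (along mat x), 50 mm wide, 50 mm tall, 0.28 to 0.41 kg, up to 13 mm and 0.06 rad off the outline; grip it across the 50 mm.
- place_middle (a point): Centre of the middle yellow outline, on the mat's top face, 3 mm above the table; axes as the mat's. In each outline stands one of three identical-looking sealed gauge cases, grey with orange lid, 110 mm long (along mat x), 50 mm wide, 50 mm tall, 0.28 to 0.41 kg, up to 13 mm and 0.06 rad off the outline; grip it across the 50 mm.
- place_left (a point): Centre of the left yellow outline, on the mat's top face, 3 mm above the table; axes as the mat's. In each outline stands one of three identical-looking sealed gauge cases, grey with orange lid, 110 mm long (along mat x), 50 mm wide, 50 mm tall, 0.28 to 0.41 kg, up to 13 mm and 0.06 rad off the outline; grip it across the 50 mm.
- mat: Fixed black rubber mat, 170 mm (x) by 400 mm (y), 3 mm thick, three yellow outlines 138 x 80 mm. Origin under its centre. Two cases are packed tight; in one, any of them, a 180 g steel gauge lies loose: it slides 50 mm lengthways if the case is tilted end-down over 0.2 rad or jerked lengthways; with the case level and still it stays put.
- pad: Fixed round blue hand-over pad with a white ring, 90 mm across, 4 mm thick, flat on the table beyond the mat. Origin at the centre of its underside, on the table.
- vblock_center (a point): Bystander: dark steel V-block 60 x 45 x 42 mm, loose, standing on the table to the robot's right. This point is at its centre, 21 mm up. Leave it alone.
- ring_gauge_center (a point): Bystander: steel ring gauge, 64 mm across, 22 mm tall, lying loose on the table to the left. This point is at its centre. Leave it alone.
- dial_center (a point): Bystander: dial indicator on a round foot, 56 mm across, 134 mm tall, loose, to the right. This point is 67 mm up on its axis. Leave it alone.
Things that resemble listed ones, but are neither listed nor needed, are in the scene too. Of the things that look like the pad, take the one that is farthest from the robot's base at the start.

How it is judged:
On the way, in this order (a step that is already met when the one before it is completed fails the run):
1. the rattling case is off the mat and its loose gauge has run to one end (height (world z) of case_m_center above 0.05 m and value of joint gauge above 0.018 m).
2. shaken the other way, its loose gauge has run to the other end (height (world z) of case_m_center above 0.05 m and value of joint gauge below -0.018 m).
At the end, for the whole second after the job is handed in: The case that rattles was shaken and is held still over the pad (centre within 40 mm), level within 0.2 rad, its centre 95 to 290 mm above the table; the other two stand upright, let go, within 35 mm of their starts; bystanders moved under 30 mm (horizontal distance between case_m_center and pad below 0.04 m and height (world z) of case_m_center between 0.095 and 0.29 m and angle between case_m_center's own z axis and vertical below 0.2 rad and contact force between the fingers and case_m above 1 N and linear speed of case_m below 0.04 m/s and distance of each of case_k_center, case_t_center from where it was at the start of the episode below 0.035 m and angle between each of case_k_center, case_t_center's own z axis and vertical below 0.1 rad and contact force between the fingers and case_k below 0.1 N and linear speed of each of case_k, case_t below 0.02 m/s and contact force between the fingers and case_t below 0.1 N); the arm keeps its last pose, push and grip.
It fails at once if the vblock is knocked away (distance of vblock_center from where it was at the start of the episode above 0.03 m or angle between vblock_center's own z axis and vertical above 0.3 rad).
It fails at once if the ring gauge is knocked away (distance of ring_gauge_center from where it was at the start of the episode above 0.03 m or angle between ring_gauge_center's own z axis and vertical above 0.3 rad).
It fails at once if the dial is knocked away (distance of dial_center from where it was at the start of the episode above 0.03 m or angle between dial_center's own z axis and vertical above 0.3 rad).
It also fails if it takes over 72 s, if anything falls off the work surface, if the arm or the gripper's body presses on something with over 40 N, if the wrist force passes 120 N, or if a joint passes its speed limit or range.

ROBOT

A 7-joint arm with a two-finger parallel gripper is mounted at the origin on the work surface. World frame = base frame: x ahead of the robot, y to its left, z up, the work surface at z = 0. Lengths are in m, angles in rad, forces in N, time in s.
With the tool pointing down it reaches from about 0.35 to 0.9 m from the base axis. Payload 19.9 kg.
Tool frame: the origin (TCP) lies midway between the tips of the shut fingers; the grasp point (between the pads) lies 19 mm behind it; z points along the fingers, y is the direction in which the jaws open and shut (so a half turn about z gives the same grasp; the last joint's range is limited). The gripper opens to 94 mm and grips with 3 to 60 N. Pads are 16 mm wide; open, the fingers measure 119 mm over their backs; the gripper's body (75 mm by 177 mm) begins 78 mm behind the grasp point.
Start: joints at [-0.042, 0.417, -0.01, 1.614, 0.005, 1.111, -0.053], TCP at [0.625, 0, 0.205] pointing down, gripper open.
Joint ranges: [-2.81, 2.81], [-0.39, 2.02], [-1.27, 1.25], [0.06, 2.57], [-1.19, 4.33], [0.19, 2], [-2.82, 2.82]. Speed limits (rad/s): [1.89, 1.89, 2.39, 2.39, 3.01, 3.01, 3.01].

INTERFACE

Orientations are given as a rotation vector (axis times angle).
In Python, from plant import manip gives the robot as it stands.
- The arm moves only by the tool jog_arm, never from a script. Its argument "series" is a list of rows, each an object with "translation": the shift along the tool's x, y, z in mm, a list of three; "roll": the turn about the tool's z in rad. A call has 1 to 12 rows; each row shifts and turns the pose as measured when the row begins, along the tool's axes as they then stand; what a row does not reach is not made up. A row lasts 1/12 s, in which the tool goes at most 41.7 mm and 7.16 degrees, less where a joint would pass 70% of its speed; a pose out of reach is approached as far as the arm can. A call with a gripper value outside its range is refused whole. "hand" is the opening, from 0 (shut) to 1 (fully open), set as the call begins (left out, the last holds). The fingers move at their own pace and stop on an object; "grip_force" is the grip in N (left out, the last holds). Time passes only in rows, so rows that do not move let the fingers close. It gives the time, the measured TCP pose, the force and the opening at its end, in the units of the state.
- manip.get_obs(): the state, without advancing time (a new reading comes with each control period).
- manip.get_image(name): name is "scene" or "side" or "wrist"; returns a dict with "frame" (400x640x3 uint8, blue, green, red), "mtx" (3x3 intrinsics, pixels), "k1" (the pictures are not rectified: a ray, as slopes to the right and down, at radius r is drawn at 1 + k1 r^2 times it, then the intrinsics apply), "R" (3x3) and "t" (3): a world point X has camera coordinates R X + t. Camera axes: x right, y down, z forward; pixel columns grow to the right and rows downward; lengths in m; the calibration is good to about 2 mm. A picture is of the moment at which its call begins. There is no depth.
- manip.job_done(): hands the job in, once; it reports no verdict.
Trained networks look in a picture, given as the dict that the camera call returned (one of the last four; its "shot" number tells which), for a name from the list of things; names that differ only in an ending like _2 or _b are one class to them, and where a whole thing is asked for, a point or a joint stands for the part that bears it (a point fixed in the world has none). Each returns a list of dicts, best first, with "conf" (0 to 1); they miss things now and then, are a little off and sometimes report something else, mostly with a low value. They report only what shows in the picture. A call takes as long as a camera call. They do not tell look-alikes from the thing itself.
- manip.recognise(target, picture): "xyz" ([x, y, z] in m, in world coordinates, good to about 4 mm: the middle of the surface that is visible of it).
- manip.spot_point(target, picture): "xyz" ([x, y, z] in m, in world coordinates, good to about 4 mm: a listed point, or the origin of a listed thing).
The state is a dict: "time_s": time; "joints": joint angles; "qd": joint speeds; "effort": joint torques, N m; "position": TCP position; "tool_rot": TCP orientation; "wrist_force": force on the tool from outside, world axes, zero at the start; "ft_torque": the same for the moment, N m; "width": opening from 0.0 (shut) to 1.0 (fully open).
Only numpy, scipy, OpenCV 4.12 (cv2) and the standard library are available. Lean on these libraries where they do the work, as an engineer would, in place of code of your own. Each camera call takes 0.05 s, during which the arm holds its last target. There are 200 camera calls.

## Working session

There is one attempt and no reset: what is moved stays moved. The work goes in short steps, Python scripts to look and compute and a tool call to move; the robot and the scene stay as the last step left them, time stands still between calls to the robot, and variables do not carry over. Pictures are saved under pics/ and viewed, about 8 in all and at most 12, crops included, and the job is handed in when it is done.

Besides the shell and the picture viewer there is one more tool, called after "Request:" as name(argument=value, ...) on one line, values as JSON. jog_arm: Moves the arm, as the interface text tells. Its arguments: {"type":"object","properties":{"series":{"type":"array"},"hand":{"type":"number"},"grip_force":{"type":"number"}},"required":["series"]}

```bash
mkdir -p pics
cat > h.py <<'E'
from plant import manip
import numpy as np, cv2
from scipy.spatial.transform import Rotation as Rn
def pix(im,X):
    c=im["R"]@np.array(X)+im["t"]; s=c[:2]/c[2]; s=s*(1+im["k1"]*(s@s)); return (im["mtx"]@[*s,1])[:2]
def ray(im,uv,z):
    K=im["mtx"]; d=np.linalg.solve(K,[*uv,1])[:2]; s=d.copy()
    for _ in range(20): s=d/(1+im["k1"]*(s@s))
    r=np.array(im["R"]).T@[*s,1]; c=-np.array(im["R"]).T@im["t"]; return c+r*(z-c[2])/r[2]
def st():
    o=manip.get_obs(); print("t",o["time_s"],"p",np.round(o["position"],4),"w",np.round(o["width"],3)); print(np.round(Rn.from_rotvec(o["tool_rot"]).as_matrix(),3).tolist(),"F",np.round(o["wrist_force"],2)); return o
E
python3 - <<'E'
from h import *
st()
ims={n:manip.get_image(n) for n in("scene","side","wrist")}
cv2.imwrite("pics/a.png",ims["scene"]["frame"]);cv2.imwrite("pics/b.png",ims["side"]["frame"]);cv2.imwrite("pics/c.png",ims["wrist"]["frame"])
for n in ims:
  for t in("place_right","place_middle","place_left","mat","pad","vblock_center","ring_gauge_center","dial_center"):
    for d in manip.spot_point(t,ims[n])[:4]: print(n,t,np.round(d["xyz"],3),round(d["conf"],2),pix(ims[n],d["xyz"]).astype(int))
E
```

```text
t 0.0 p [ 0.6246 -0.      0.2049] w 1.001
[[0.0, 1.0, -0.001], [1.0, -0.0, -0.0], [-0.0, -0.001, -1.0]] F [ 0.96 -0.6  -0.13]
scene place_right [ 0.498 -0.134  0.002] 0.61 [291 195]
scene place_middle [ 0.484 -0.006  0.004] 0.9 [326 204]
scene place_left [0.468 0.115 0.001] 0.73 [360 213]
scene mat [ 0.482 -0.005  0.003] 0.89 [326 204]
scene pad [ 0.335  0.315 -0.   ] 0.94 [430 210]
scene pad [ 0.684  0.132 -0.003] 0.69 [336 258]
scene pad [ 0.549  0.295 -0.004] 0.67 [403 249]
scene vblock_center [ 0.461 -0.43   0.02 ] 0.55 [228 162]
scene ring_gauge_center [0.523 0.412 0.011] 0.83 [443 253]
scene dial_center [ 0.601 -0.459  0.06 ] 0.59 [196 169]
side place_right [ 0.496 -0.131  0.007] 0.63 [342 190]
side place_right [0.517 0.416 0.011] 0.3 [239 335]
side place_middle [ 0.486 -0.011  0.007] 0.91 [329 217]
side place_left [0.473 0.118 0.002] 0.8 [314 251]
side mat [0.518 0.416 0.014] 0.68 [238 334]
side mat [ 0.484 -0.011  0.   ] 0.67 [330 219]
side pad [ 0.686  0.127 -0.001] 0.98 [244 228]
side pad [ 0.333  0.314 -0.004] 0.65 [332 334]
side pad [0.471 0.119 0.004] 0.3 [314 251]
side vblock_center [ 0.46  -0.431  0.022] 0.6 [385 138]
side ring_gauge_center [0.516 0.418 0.009] 0.79 [239 336]
side dial_center [ 0.604 -0.463  0.066] 0.83 [351 112]
wrist mat [ 0.484 -0.006 -0.004] 0.75 [209 183]
wrist pad [ 0.686  0.13  -0.002] 0.92 [375  67]
```

View pics/a.png

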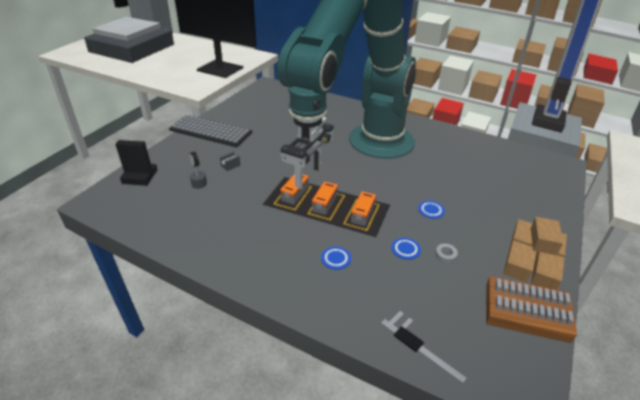

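View pics/b.png

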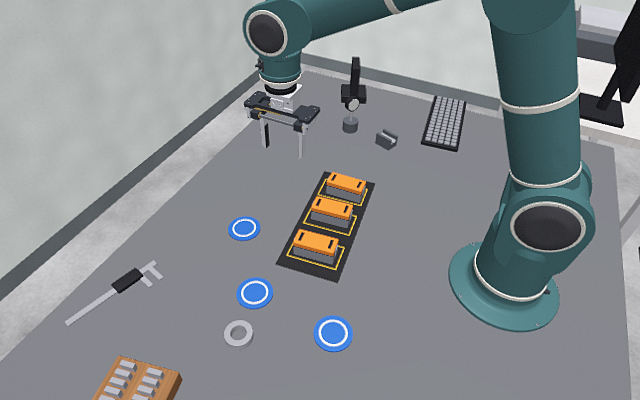

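Three pads show up. In the scene view they are at px (430,210), (336,258) and (403,249), with radii of about 0.46, 0.70 and 0.62 m. The farthest is (336,258), at about (0.685, 0.130). I'll confirm it in a crop and measure the lids.

Run:
```python
from h import *
ims={n:manip.get_image(n) for n in("side","wrist")}
s=ims["side"]["frame"]; w=ims["wrist"]["frame"]
crop=cv2.resize(s[160:360,200:400],(400,400),interpolation=cv2.INTER_CUBIC)
cv2.imwrite("pics/d.png",np.hstack([crop,cv2.resize(w,(400,400*400//640))[0:250].copy() if 0 else np.vstack([cv2.resize(w,(400,250)),np.zeros((150,400,3),np.uint8)])]))
for n,im in ims.items():
  hsv=cv2.cvtColor(im["frame"],cv2.COLOR_BGR2HSV)
  for nm,lo,hi,z,amin in(("orange",(5,150,120),(20,255,255),.053,150),("blue",(100,150,100),(115,255,255),.004,150)):
    m=cv2.inRange(hsv,lo,hi)
    cs,_=cv2.findContours(m,cv2.RETR_EXTERNAL,cv2.CHAIN_APPROX_NONE)
    for c in cs:
      if cv2.contourArea(c)<amin: continue
      P=np.array([ray(im,p[0],z)[:2] for p in c])
      r=cv2.minAreaRect((P*1000).astype(np.float32)); print(n,nm,np.round(c.mean(0)[0]),"c",np.round(r[0],1),"size",np.round(r[1],1),"ang",round(r[2],1))
  print(n,"cam",np.round(-np.array(im["R"]).T@im["t"],3))
```

```text
side orange [315. 242.] c [468.1 125.5] size [111.6  60.9] ang 7.0
side orange [332. 207.] c [481.4  -9.1] size [110.8  63.7] ang 7.1
side orange [346. 183.] c [ 486.2 -121.2] size [111.4  61.5] ang 2.8
side blue [333. 333.] c [332.4 314.8] size [86.9 86.7] ang 25.8
side blue [254. 293.] c [549.2 301.1] size [88.3 86.1] ang 26.3
side blue [244. 228.] c [685.7 132.7] size [87.8 86.5] ang 26.5
side cam [0.18  0.773 0.887]
wrist orange [164. 280.] c [ 441.6 -107.3] size [33.1 12.5] ang 46.4
wrist orange [237. 285.] c [ 523.8 -112.1] size [40.4 34.6] ang 0.0
wrist orange [193. 198.] c [485.4 -12.3] size [111.5  51. ] ang 6.7
wrist orange [167.  66.] c [472.8 121.2] size [113.9  51.3] ang 7.0
wrist blue [395.  38.] c [707.1 158.2] size [19.3 67. ] ang 52.8
wrist cam [0.625 0.072 0.385]
```

View pics/d.png

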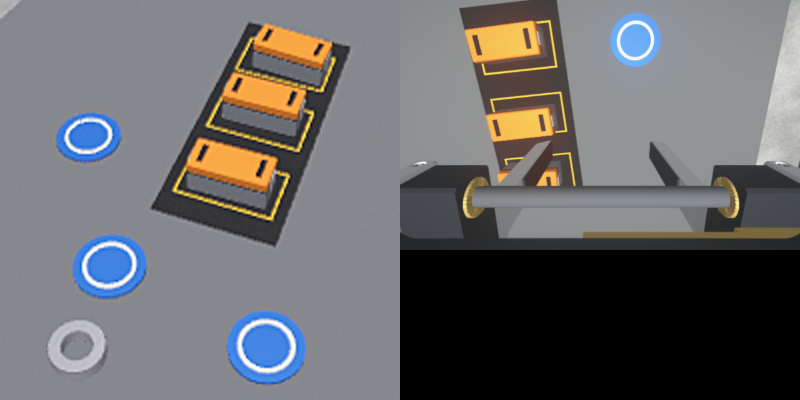

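Pad confirmed: crop px (88,136), with the ring gauge and the other two pads clearly separate from it. From the lids:

| Case | Position (m) | Yaw (rad) |
|---|---|---|
| Left | (0.473, 0.121) | 0.122 |
| Middle | (0.485, -0.012) | 0.118 |
| Right | about (0.490, -0.125) | 0.05 |

I'll start with the left case.

Request:
jog_arm(series=[{"translation":[24.4,-30.4,0],"roll":0},{"translation":[24.4,-30.4,0],"roll":0},{"translation":[24.4,-30.4,0],"roll":0},{"translation":[24.4,-30.4,0],"roll":0},{"translation":[24.4,-30.4,0],"roll":0},{"translation":[0,0,0],"roll":0.12},{"translation":[0,0,0],"roll":0.12},{"translation":[0,0,0],"roll":0.12},{"translation":[0,0,0],"roll":0.12},{"translation":[0,0,0],"roll":0.12},{"translation":[0,0,0],"roll":0.12},{"translation":[0,0,0],"roll":0.12}], hand=0.78, grip_force=45)

```text
time_s: 2.45
position: [0.465, 0.1269, 0.2052]
tool_rot: [2.949, 1.079, 0.003]
wrist_force: [0.5, 0.2, 0.3]
width: 0.78
```

Request:
jog_arm(series=[{"translation":[0,0,0],"roll":0.12},{"translation":[0,0,0],"roll":0.12},{"translation":[0,0,0],"roll":0.12},{"translation":[0,0,0],"roll":0.12},{"translation":[0,0,0],"roll":0.12},{"translation":[0,0,0],"roll":0}])

```text
time_s: 2.95
position: [0.4652, 0.1271, 0.2059]
tool_rot: [3.139, 0.109, 0.006]
wrist_force: [-0.6, -0.7, -0.3]
width: 0.78
```

```bash
cat >> h.py <<'E'
def go(x,y,z,yaw):
    "remaining shift in tool axes (mm) and roll so tool x points along world yaw"
    o=st(); R=Rn.from_rotvec(o["tool_rot"]).as_matrix()
    a=np.arctan2(R[1,0],R[0,0]); print("yaw",round(a,3),"shift mm",np.round(1000*R.T@(np.array([x,y,z])-o["position"]),1),"roll",round(a-yaw,3),"tq",np.round(o["ft_torque"],3),"q",np.round(o["joints"],2))
def lids(n="wrist"):
    im=manip.get_image(n); m=cv2.inRange(cv2.cvtColor(im["frame"],cv2.COLOR_BGR2HSV),(5,150,120),(20,255,255))
    for c in cv2.findContours(m,cv2.RETR_EXTERNAL,cv2.CHAIN_APPROX_NONE)[0]:
        if cv2.contourArea(c)<150: continue
        P=np.array([ray(im,p[0],.053)[:2] for p in c]); r=cv2.minAreaRect((P*1000).astype(np.float32)); print(n,np.round(c.mean(0)[0]),np.round(r[0],1),np.round(r[1],1),round(r[2],1))
    return im
E
python3 -c "
from h import *
go(.473,.121,.014,.122);lids();lids('side')"
```

```text
t 2.95 p [0.4652 0.1271 0.2059] w 0.78
[[0.998, 0.069, 0.004], [0.069, -0.998, -0.0], [0.004, 0.0, -1.0]] F [-0.57 -0.71 -0.27]
yaw 0.069 shift mm [  6.6   6.6 191.9] roll -0.053 tq [0.064 0.077 0.03 ] q [-0.38  0.16  0.05  1.96 -0.01  1.02 -1.82]
wrist [558. 179.] [ 487.7 -123.1] [109.1  58.3] 2.6
wrist [328. 179.] [470.3 121.5] [109.4  51.2] 6.7
wrist [454. 176.] [483.9 -10.9] [110.6  53.4] 6.8
side [315. 242.] [468.  125.4] [111.7  60.8] 6.7
side [332. 207.] [480.5  -9.3] [109.   63.8] 7.1
side [346. 183.] [ 486.1 -121. ] [111.4  61.6] 3.0
```

Request:
jog_arm(series=[{"translation":[5,6.5,0],"roll":-0.05},{"translation":[0,0,35],"roll":0},{"translation":[0,0,35],"roll":0},{"translation":[0,0,35],"roll":0},{"translation":[0,0,30],"roll":0},{"translation":[0,0,20],"roll":0}])

```text
time_s: 3.55
position: [0.4763, 0.1225, 0.0509]
tool_rot: [-3.128, -0.256, -0.026]
wrist_force: [-0.1, 0.5, 0.1]
width: 0.78
```

```bash
python3 -c "
from h import *
go(.471,.1213,.014,.120);lids()"
```

```text
t 3.55 p [0.4763 0.1225 0.0509] w 0.78
[[0.987, 0.163, 0.016], [0.163, -0.987, 0.005], [0.017, -0.002, -1.0]] F [-0.05  0.46  0.08]
yaw 0.164 shift mm [-6.   0.4 36.9] roll 0.044 tq [ 0.037  0.085 -0.001] q [-0.34  0.39  0.04  2.08 -0.02  0.65 -1.7 ]
wrist [548. 221.] [505.   -6.3] [67.6 56.7] 6.7
wrist [324. 227.] [481.6 123.1] [88.3 49.8] 7.1
```

Request:
jog_arm(series=[{"translation":[0,0,0],"roll":0},{"translation":[-5,0.5,0],"roll":0.04},{"translation":[0,0,18],"roll":0},{"translation":[0,0,10],"roll":0},{"translation":[0,0,0],"roll":0},{"translation":[0,0,0],"roll":0}])

```text
time_s: 4.1
position: [0.4721, 0.1215, 0.0233]
tool_rot: [-3.13, -0.214, -0.023]
wrist_force: [0.6, -0.9, 0.6]
width: 0.782
```

```bash
python3 -c "
from h import *
go(.471,.1213,.014,.120)"
```

```text
t 4.1 p [0.4721 0.1215 0.0233] w 0.782
[[0.991, 0.136, 0.014], [0.136, -0.991, 0.005], [0.015, -0.003, -1.0]] F [ 0.64 -0.89  0.62]
yaw 0.137 shift mm [-1.3  0.   9.3] roll 0.017 tq [ 0.075  0.084 -0.003] q [-0.35  0.44  0.04  2.1  -0.03  0.59 -1.72]
```

Request:
jog_arm(series=[{"translation":[-1,0,9],"roll":0.015},{"translation":[0,0,0],"roll":0},{"translation":[0,0,0],"roll":0}])

```text
time_s: 4.35
position: [0.4726, 0.1218, 0.0158]
tool_rot: [-3.131, -0.191, -0.028]
wrist_force: [0.4, -0.2, 0.2]
width: 0.779
```

Request:
jog_arm(series=[{"translation":[0,0,0],"roll":0},{"translation":[0,0,0],"roll":0},{"translation":[0,0,0],"roll":0},{"translation":[0,0,0],"roll":0},{"translation":[0,0,0],"roll":0},{"translation":[0,0,0],"roll":0}], hand=0.3)

```text
time_s: 4.85
position: [0.473, 0.1219, 0.0166]
tool_rot: [-3.131, -0.192, -0.029]
wrist_force: [0.9, -0.2, -2.4]
width: 0.527
```

Request:
jog_arm(series=[{"translation":[0,0,-20],"roll":0},{"translation":[0,0,-30],"roll":0},{"translation":[0,0,-35],"roll":0},{"translation":[0,0,-35],"roll":0},{"translation":[0,0,-20],"roll":0},{"translation":[0,0,0],"roll":0},{"translation":[0,0,0],"roll":0},{"translation":[0,0,0],"roll":0}])

```text
time_s: 5.52
position: [0.4676, 0.1203, 0.1602]
tool_rot: [-3.132, -0.192, -0.019]
wrist_force: [1.2, 0.7, -3.4]
width: 0.532
```

```bash
python3 -c "
from h import *
go(.471,.1213,.014,.120)
im=manip.get_image('side');cv2.imwrite('pics/e.png',im['frame'][100:340,160:480])
for k in range(8): manip.get_image('side');o=manip.get_obs();print(np.round(o['wrist_force'],2),np.round(o['ft_torque'],3))"
```

```text
t 5.5167 p [0.4676 0.1203 0.1602] w 0.532
[[0.992, 0.122, 0.012], [0.122, -0.993, 0.004], [0.012, -0.003, -1.0]] F [ 1.16  0.69 -3.36]
yaw 0.122 shift mm [  1.7  -0.2 146.2] roll 0.002 tq [0.069 0.094 0.024] q [-0.36  0.21  0.05  2.02 -0.01  0.9  -1.75]
[ 0.13  0.05 -3.46] [0.048 0.075 0.024]
[-0.91  0.2  -3.54] [ 0.043  0.092 -0.053]
[-0.04 -0.56 -3.47] [ 0.056  0.111 -0.006]
[-0.13  0.24 -3.69] [0.043 0.043 0.006]
[-0.14 -0.29 -3.61] [ 0.05   0.104 -0.05 ]
[-0.08 -0.42 -3.76] [0.023 0.107 0.031]
[-0.18  0.39 -3.57] [ 0.077  0.065 -0.029]
[ 0.23  0.2  -3.24] [-0.016  0.067 -0.016]
```

View pics/e.png

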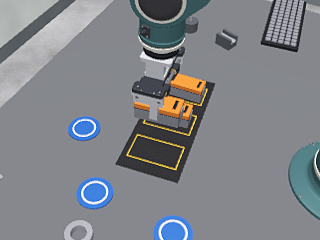

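The picture shows the left case lifted and held, leaving an empty outline at crop (155,152). It weighs about 3.5 N. Next I'll shake it.

Request:
jog_arm(series=[{"translation":[-41,0,0],"roll":0},{"translation":[-41,0,0],"roll":0},{"translation":[41,0,0],"roll":0},{"translation":[41,0,0],"roll":0},{"translation":[41,0,0],"roll":0},{"translation":[41,0,0],"roll":0},{"translation":[-30,0,0],"roll":0},{"translation":[0,0,0],"roll":0},{"translation":[0,0,0],"roll":0},{"translation":[0,0,0],"roll":0}])

```text
time_s: 6.8
position: [0.5047, 0.121, 0.1467]
tool_rot: [3.131, 0.193, -0.025]
wrist_force: [0.7, -0.6, -2.5]
width: 0.531
```

```bash
cat >> h.py <<'E'
def tq(n=8):
    L=[]
    for k in range(n): manip.get_image('side');o=manip.get_obs();L.append(np.r_[o['wrist_force'],o['ft_torque']])
    print("mean F,tq",np.round(np.mean(L,0),3),"sd",np.round(np.std(L,0)[3:],3))
E
python3 -c "
from h import *
go(.471,.1213,.16,.120);tq()"
```

```text
t 6.8 p [0.5047 0.121  0.1467] w 0.531
[[0.992, 0.123, -0.016], [0.123, -0.992, -0.005], [-0.016, 0.003, -1.0]] F [ 0.73 -0.6  -2.5 ]
yaw 0.123 shift mm [-33.6  -4.4 -12.8] roll 0.003 tq [ 0.044 -0.003  0.009] q [-0.35  0.31  0.07  1.92 -0.02  0.93 -1.72]
mean F,tq [-0.026  0.187 -3.057  0.078  0.019  0.012] sd [0.019 0.015 0.026]
```

Request:
jog_arm(series=[{"translation":[41,0,0],"roll":0},{"translation":[41,0,0],"roll":0},{"translation":[-41,0,0],"roll":0},{"translation":[-41,0,0],"roll":0},{"translation":[-41,0,0],"roll":0},{"translation":[-41,0,0],"roll":0},{"translation":[30,0,0],"roll":0},{"translation":[0,0,0],"roll":0},{"translation":[0,0,0],"roll":0},{"translation":[0,0,0],"roll":0}])

```text
time_s: 8.03
position: [0.4443, 0.1121, 0.1353]
tool_rot: [3.124, 0.195, -0.06]
wrist_force: [-0.2, 0.2, -3.5]
width: 0.529
```

```bash
python3 -c "
from h import *
go(.471,.1213,.16,.120);tq()"
```

```text
t 8.0333 p [0.4443 0.1121 0.1353] w 0.529
[[0.992, 0.124, -0.037], [0.124, -0.992, -0.013], [-0.039, 0.008, -0.999]] F [-0.15  0.19 -3.55]
yaw 0.124 shift mm [ 26.6  -5.6 -25.8] roll 0.004 tq [ 0.035  0.017 -0.013] q [-0.37  0.23  0.06  2.06 -0.02  0.89 -1.74]
mean F,tq [ 0.105  0.009 -3.273  0.076  0.023 -0.018] sd [0.049 0.035 0.028]
```

Request:
jog_arm(series=[{"translation":[-41,0,0],"roll":0},{"translation":[41,0,0],"roll":0},{"translation":[41,0,0],"roll":0},{"translation":[41,0,0],"roll":0},{"translation":[-41,0,0],"roll":0},{"translation":[-41,0,0],"roll":0},{"translation":[0,0,0],"roll":0},{"translation":[0,0,0],"roll":0},{"translation":[0,0,0],"roll":0}])

```text
time_s: 9.18
position: [0.4261, 0.1064, 0.1217]
tool_rot: [3.113, 0.194, -0.114]
wrist_force: [1.1, -0.4, -2.5]
width: 0.532
```

```bash
python3 -c "
from h import *
go(.471,.1213,.16,.120);tq(10)"
```

```text
t 9.1833 p [0.4261 0.1064 0.1217] w 0.532
[[0.99, 0.125, -0.071], [0.123, -0.992, -0.025], [-0.074, 0.016, -0.997]] F [ 1.07 -0.38 -2.47]
yaw 0.124 shift mm [ 43.4  -8.6 -41.7] roll 0.004 tq [ 0.043 -0.077 -0.036] q [-0.37  0.24  0.06  2.08 -0.02  0.89 -1.74]
mean F,tq [ 0.031  0.314 -3.153  0.101 -0.077  0.004] sd [0.023 0.022 0.029]
```

Request:
jog_arm(series=[{"translation":[41,0,-6],"roll":0},{"translation":[-41,0,-6],"roll":0},{"translation":[-41,0,-6],"roll":0},{"translation":[-41,0,0],"roll":0},{"translation":[41,0,0],"roll":0},{"translation":[41,0,0],"roll":0},{"translation":[0,0,0],"roll":0},{"translation":[0,0,0],"roll":0},{"translation":[0,0,0],"roll":0}])

```text
time_s: 10.43
position: [0.4196, 0.1031, 0.1284]
tool_rot: [3.104, 0.194, -0.157]
wrist_force: [0.3, -0.7, -3.1]
width: 0.524
```

```bash
python3 -c "
from h import *
go(.471,.1213,.16,.120);tq(10)
im=manip.get_image('side');cv2.imwrite('pics/f.png',im['frame'][100:340,160:480])"
```

```text
t 10.4333 p [0.4196 0.1031 0.1284] w 0.524
[[0.987, 0.126, -0.098], [0.123, -0.992, -0.034], [-0.102, 0.022, -0.995]] F [ 0.28 -0.69 -3.06]
yaw 0.124 shift mm [ 49.7 -10.9 -37.1] roll 0.004 tq [ 0.071 -0.066 -0.006] q [-0.38  0.24  0.07  2.07 -0.02  0.94 -1.74]
mean F,tq [-0.126  0.167 -3.186  0.099 -0.041 -0.004] sd [0.024 0.032 0.022]
```

View pics/f.png

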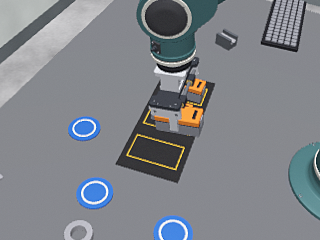

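The case is still held, but the tool has picked up some tilt (x axis about 0.1 rad down). The torque trend hints that it rattles, but the tilt confounds it. I'll test single strokes to separate the two.

Request:
jog_arm(series=[{"translation":[41,0,0],"roll":0},{"translation":[41,0,0],"roll":0},{"translation":[41,0,0],"roll":0},{"translation":[0,0,0],"roll":0},{"translation":[0,0,0],"roll":0},{"translation":[0,0,0],"roll":0}])

```text
time_s: 11.48
position: [0.5439, 0.1185, 0.1134]
tool_rot: [3.103, 0.196, -0.161]
wrist_force: [0.5, -0.1, -3.8]
width: 0.529
```

```bash
python3 -c "
from h import *
go(.471,.1213,.16,.120);tq(10)"
```

```text
t 11.4833 p [0.5439 0.1185 0.1134] w 0.529
[[0.987, 0.127, -0.101], [0.124, -0.992, -0.035], [-0.105, 0.022, -0.994]] F [ 0.47 -0.09 -3.77]
yaw 0.125 shift mm [-76.5 -11.  -39. ] roll 0.005 tq [ 0.092 -0.02   0.027] q [-0.34  0.46  0.08  1.78 -0.04  1.   -1.69]
mean F,tq [-9.200e-02  8.000e-03 -3.345e+00  1.210e-01 -3.900e-02 -1.000e-03] sd [0.025 0.022 0.029]
```

Request:
jog_arm(series=[{"translation":[-41,0,0],"roll":0},{"translation":[-41,0,0],"roll":0},{"translation":[-41,0,0],"roll":0},{"translation":[0,0,0],"roll":0},{"translation":[0,0,0],"roll":0},{"translation":[0,0,0],"roll":0}])

```text
time_s: 12.48
position: [0.4163, 0.1021, 0.1257]
tool_rot: [3.102, 0.196, -0.162]
wrist_force: [-0.5, 0.5, -4.0]
width: 0.529
```

```bash
python3 -c "
from h import *
go(.471,.1213,.16,.120);tq(10)"
```

```text
t 12.4833 p [0.4163 0.1021 0.1257] w 0.529
[[0.987, 0.127, -0.102], [0.124, -0.992, -0.035], [-0.106, 0.022, -0.994]] F [-0.54  0.5  -4.02]
yaw 0.125 shift mm [ 52.7 -11.3 -40.4] roll 0.005 tq [ 0.113 -0.176  0.06 ] q [-0.38  0.24  0.07  2.08 -0.02  0.93 -1.74]
mean F,tq [ 0.278  0.239 -2.995  0.122 -0.109 -0.007] sd [0.018 0.032 0.03 ]
```

Request:
jog_arm(series=[{"translation":[14,0,-10],"roll":0},{"translation":[14,0,-10],"roll":0},{"translation":[14,0,-10],"roll":0},{"translation":[10,0,0],"roll":0},{"translation":[5,0,0],"roll":0},{"translation":[0,0,0],"roll":0},{"translation":[0,0,0],"roll":0}])

```text
time_s: 13.57
position: [0.4772, 0.1102, 0.1478]
tool_rot: [3.101, 0.196, -0.168]
wrist_force: [-0.9, -0.2, -3.0]
width: 0.529
```

```bash
python3 -c "
from h import *
go(.471,.1213,.16,.120);tq(10)"
```

```text
t 13.5667 p [0.4772 0.1102 0.1478] w 0.529
[[0.986, 0.127, -0.106], [0.124, -0.992, -0.037], [-0.109, 0.023, -0.994]] F [-0.94 -0.23 -3.  ]
yaw 0.125 shift mm [ -6.1 -11.5 -11.9] roll 0.005 tq [ 0.069 -0.081 -0.029] q [-0.36  0.31  0.08  1.92 -0.02  1.02 -1.71]
mean F,tq [ 0.263  0.173 -3.071  0.105 -0.057 -0.005] sd [0.029 0.032 0.026]
```

Request:
jog_arm(series=[{"translation":[41,0,0],"roll":0},{"translation":[41,0,0],"roll":0},{"translation":[41,0,0],"roll":0},{"translation":[0,0,0],"roll":0},{"translation":[0,0,0],"roll":0},{"translation":[0,0,0],"roll":0},{"translation":[-41,0,0],"roll":0},{"translation":[-41,0,0],"roll":0},{"translation":[-41,0,0],"roll":0},{"translation":[0,0,0],"roll":0},{"translation":[0,0,0],"roll":0},{"translation":[0,0,0],"roll":0}])

```text
time_s: 15.07
position: [0.4694, 0.1087, 0.1448]
tool_rot: [3.099, 0.199, -0.179]
wrist_force: [-0.0, -0.2, -3.2]
width: 0.53
```

```bash
python3 -c "
from h import *
go(.471,.1213,.16,.120);tq(10)"
```

```text
t 15.0667 p [0.4694 0.1087 0.1448] w 0.53
[[0.985, 0.129, -0.113], [0.126, -0.991, -0.038], [-0.117, 0.023, -0.993]] F [-0.02 -0.25 -3.19]
yaw 0.127 shift mm [  1.4 -11.9 -15.8] roll 0.007 tq [ 0.092 -0.178 -0.044] q [-0.37  0.31  0.09  1.93 -0.02  1.02 -1.71]
mean F,tq [ 1.990e-01  2.500e-02 -3.231e+00  1.160e-01 -1.510e-01 -1.000e-03] sd [0.026 0.031 0.024]
```

Request:
jog_arm(series=[{"translation":[-41,0,0],"roll":0},{"translation":[-41,0,0],"roll":0},{"translation":[0,0,0],"roll":0},{"translation":[0,0,0],"roll":0},{"translation":[0,0,0],"roll":0},{"translation":[41,0,0],"roll":0},{"translation":[41,0,0],"roll":0},{"translation":[0,0,0],"roll":0},{"translation":[0,0,0],"roll":0},{"translation":[0,0,0],"roll":0}])

```text
time_s: 16.4
position: [0.4721, 0.1083, 0.1405]
tool_rot: [3.097, 0.198, -0.186]
wrist_force: [-0.6, -0.4, -3.0]
width: 0.529
```

```bash
python3 -c "
from h import *
go(.471,.1213,.16,.120);tq(10)"
```

```text
t 16.4 p [0.4721 0.1083 0.1405] w 0.529
[[0.985, 0.129, -0.117], [0.125, -0.991, -0.04], [-0.121, 0.025, -0.992]] F [-0.64 -0.35 -3.02]
yaw 0.126 shift mm [ -1.8 -12.6 -19.7] roll 0.006 tq [ 0.12  -0.031 -0.037] q [-0.37  0.32  0.09  1.93 -0.03  1.02 -1.71]
mean F,tq [-3.00e-02  5.70e-02 -3.44e+00  1.20e-01 -6.70e-02  3.00e-03] sd [0.026 0.04  0.032]
```

At the same pose, ending with a − stroke gives torque y of -0.151, and ending with a + stroke gives -0.067. The difference of 0.084 N m matches 0.18 kg × g × 50 mm = 0.088. So the left case rattles. I'll carry it to the pad and repeat the check there.

Request:
jog_arm(series=[{"translation":[20,-1,-3],"roll":0},{"translation":[20,-1,-3],"roll":0},{"translation":[20,0,-3],"roll":0},{"translation":[20,0,-3],"roll":0},{"translation":[20,0,-3],"roll":0},{"translation":[20,0,-3],"roll":0},{"translation":[20,0,-3],"roll":0},{"translation":[20,0,-3],"roll":0},{"translation":[20,0,-3],"roll":0},{"translation":[15,0,-2],"roll":0},{"translation":[0,0,0],"roll":0},{"translation":[0,0,0],"roll":0}])

```text
time_s: 17.9
position: [0.6734, 0.1374, 0.1456]
tool_rot: [3.097, 0.201, -0.187]
wrist_force: [-0.0, 0.7, -3.3]
width: 0.532
```

```bash
python3 -c "
from h import *
go(.684,.131,.145,.120);tq(10)"
```

```text
t 17.9 p [0.6734 0.1374 0.1456] w 0.532
[[0.984, 0.131, -0.118], [0.127, -0.991, -0.04], [-0.122, 0.024, -0.992]] F [-0.01  0.72 -3.32]
yaw 0.128 shift mm [ 9.7  7.8 -0.4] roll 0.008 tq [ 0.109 -0.011 -0.041] q [-0.31  0.66  0.1   1.38 -0.05  1.23 -1.65]
mean F,tq [ 1.990e-01 -1.610e-01 -3.311e+00  1.120e-01 -6.900e-02  3.000e-03] sd [0.027 0.024 0.02 ]
```

Request:
jog_arm(series=[{"translation":[41,0,0],"roll":0},{"translation":[41,0,0],"roll":0},{"translation":[0,0,0],"roll":0},{"translation":[0,0,0],"roll":0},{"translation":[0,0,0],"roll":0},{"translation":[-41,0,0],"roll":0},{"translation":[-41,0,0],"roll":0},{"translation":[0,0,0],"roll":0},{"translation":[0,0,0],"roll":0},{"translation":[0,0,0],"roll":0}])

```text
time_s: 19.23
position: [0.6628, 0.1354, 0.1373]
tool_rot: [3.092, 0.201, -0.217]
wrist_force: [-0.0, 0.8, -3.1]
width: 0.529
```

```bash
python3 -c "
from h import *
go(.684,.131,.145,.120);tq(10)"
```

```text
t 19.2333 p [0.6628 0.1354 0.1373] w 0.529
[[0.982, 0.131, -0.137], [0.127, -0.991, -0.044], [-0.141, 0.026, -0.99]] F [-0.03  0.84 -3.12]
yaw 0.128 shift mm [ 19.2   7.4 -10.4] roll 0.008 tq [ 0.079 -0.14   0.073] q [-0.32  0.66  0.1   1.4  -0.05  1.23 -1.65]
mean F,tq [-0.087 -0.199 -3.001  0.128 -0.143 -0.005] sd [0.022 0.03  0.039]
```

Confirmed again: torque y stayed at -0.069 during the gentle carry, then went to -0.143 after a − stroke. Now I'll position gently. Fast descents earlier reduced the tilt, so I'll try rising slowly and dropping faster.

Request:
jog_arm(series=[{"translation":[10,4,-15],"roll":0},{"translation":[10,4,-15],"roll":0},{"translation":[0,0,-15],"roll":0},{"translation":[0,0,-15],"roll":0},{"translation":[0,0,-15],"roll":0},{"translation":[0,0,-10],"roll":0},{"translation":[0,0,0],"roll":0},{"translation":[0,0,0],"roll":0}])

```text
time_s: 20.4
position: [0.6972, 0.1334, 0.2186]
tool_rot: [3.091, 0.201, -0.224]
wrist_force: [0.4, -0.9, -3.7]
width: 0.53
```

Request:
jog_arm(series=[{"translation":[0,0,30],"roll":0},{"translation":[0,0,30],"roll":0},{"translation":[0,0,10],"roll":0},{"translation":[0,0,0],"roll":0},{"translation":[0,0,0],"roll":0},{"translation":[0,0,0],"roll":0}])

```text
time_s: 20.9
position: [0.6864, 0.1302, 0.1459]
tool_rot: [3.09, 0.201, -0.226]
wrist_force: [0.1, 0.3, -2.0]
width: 0.528
```

```bash
python3 -c "
from h import *
go(.684,.131,.145,.120)
im=manip.get_image('side');u,v=pix(im,[.69,.135,.15]).astype(int);print(u,v)
c=im['frame'][v-80:v+80,u-110:u+110];cv2.imwrite('pics/g.png',cv2.resize(c,None,fx=3.5,fy=3.5,interpolation=cv2.INTER_CUBIC))
o=manip.get_obs();R=Rn.from_rotvec(o['tool_rot']).as_matrix();p=np.array(o['position'])
print('centre',np.round(p-R[:,2]*.014,4))
for x in(-.055,.055):
  for y in (-.025,.025): print(x,y,'top',np.round(((pix(im,p+R@[x,y,-.039])-[u-110,v-80])*3.5)))"
```

```text
t 20.9 p [0.6864 0.1302 0.1459] w 0.528
[[0.981, 0.132, -0.142], [0.126, -0.991, -0.046], [-0.147, 0.027, -0.989]] F [ 0.12  0.25 -2.02]
yaw 0.128 shift mm [-2.1 -1.1  1.2] roll 0.008 tq [ 0.166 -0.15  -0.041] q [-0.3   0.7   0.1   1.31 -0.05  1.28 -1.64]
236 189
centre [0.6886 0.1309 0.1601]
-0.055 -0.025 top [434. 275.]
-0.055 0.025 top [463. 230.]
0.055 -0.025 top [297. 258.]
0.055 0.025 top [329. 214.]
```

View pics/g.png

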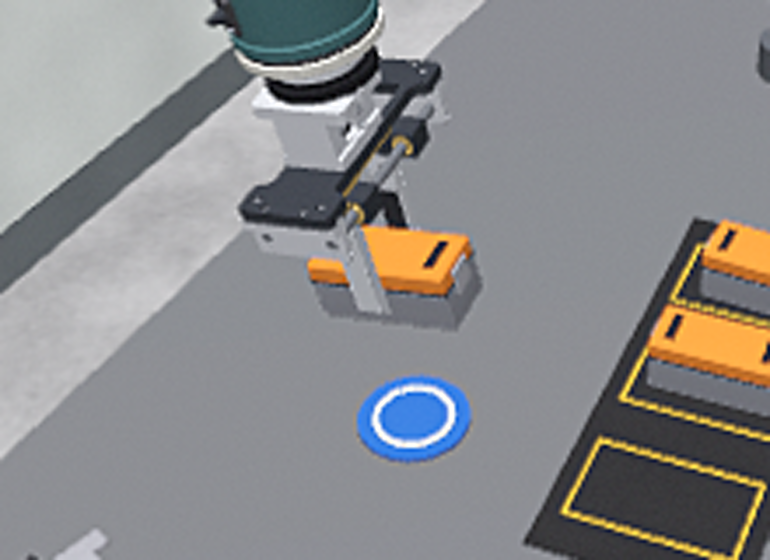

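The picture shows the case held above the pad (pad at crop (414,418)) and leaning with the tool by about 0.15 rad. I want a tighter estimate of the case's own tilt, so I'll take an enlarged crop.

```bash
python3 -c "
from h import *
im=manip.get_image('side');sc=manip.get_image('scene')
np.savez('cam.npz',**{k:v for k,v in im.items() if k in('mtx','k1','R','t')})
c=im['frame'][168:210,208:268];a=cv2.resize(c,None,fx=12,fy=12,interpolation=cv2.INTER_CUBIC)
cv2.imwrite('pics/h.png',a);print(a.shape)
b=sc
u,v=pix(b,[.69,.135,.16]).astype(int);print(u,v)
"
```

```text
(504, 720, 3)
338 219
```

View pics/h.png

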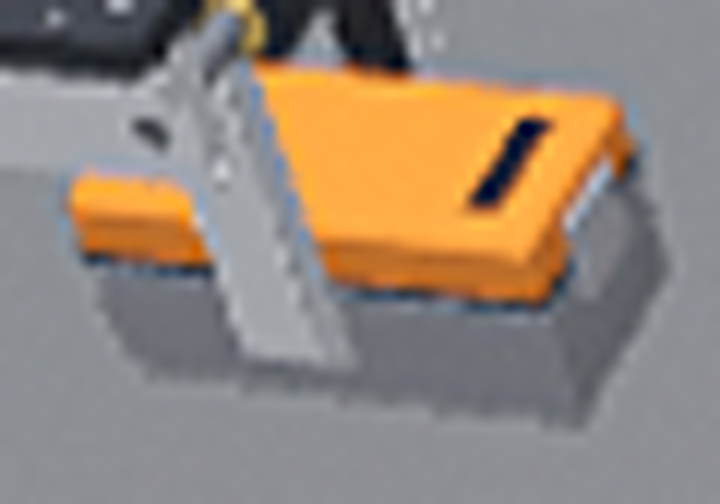

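```bash
python3 -c "
from h import *
from scipy.optimize import least_squares
im=dict(np.load('cam.npz'));o=manip.get_obs();R0=Rn.from_rotvec(o['tool_rot']);p0=np.array(o['position'])
N=[((.055,-.025,-.025),(72,203)),((-.055,-.025,-.025),(536,262)),((-.055,.025,-.025),(622,98)),((-.053,-.023,.025),(585,427)),((.053,-.023,.025),(148,377))]
M=np.array([n[0] for n in N]);U=np.array([[208-.5+(a+.5)/12,168-.5+(b+.5)/12] for _,(a,b) in N])
def f(q):
  R=(R0*Rn.from_rotvec([0,q[3],0])).as_matrix()
  return np.r_[np.ravel([pix(im,p0+R@([q[0],q[1],-.014+q[2]]+m))-u for m,u in zip(M,U)]), q[1]/.003]
s=least_squares(f,[0,0,0,0.]);C=np.linalg.inv(s.jac.T@s.jac);print(np.round(s.x,4),np.round(np.sqrt(np.diag(C))*.4,4),np.round(s.fun,2))
R=(R0*Rn.from_rotvec([0,s.x[3],0])).as_matrix();print('tilt',np.arccos(-R[2,2]),'centre',p0+R0.as_matrix()@(s.x[:3]+[0,0,-.014]))
"
```

```text
[-0.0047  0.0003  0.0056 -0.0216] [0.0011 0.0012 0.0013 0.0093] [-0.56  0.27 -0.29 -0.36  0.65  0.18  0.14  0.13  0.04 -0.16  0.1 ]
tilt 0.16961871282448468 centre [0.6833947  0.12976851 0.15557117]
```

The case itself tilts by about 0.17 rad, which is too close to the 0.2 limit. The lean is about the jaw axis. So I'll set the case on the pad, let it settle flat, and regrip it: it will then hang level even in the tilted tool.

Request:
jog_arm(series=[{"translation":[2.2,-0.4,14.8],"roll":0},{"translation":[2.2,-0.4,14.8],"roll":0},{"translation":[2.2,-0.4,14.8],"roll":0},{"translation":[2.2,-0.4,14.8],"roll":0},{"translation":[2.2,-0.4,14.8],"roll":0},{"translation":[2.2,-0.4,14.8],"roll":0},{"translation":[1.5,-0.3,10],"roll":0},{"translation":[0,0,0],"roll":0},{"translation":[0,0,0],"roll":0}])

```text
time_s: 21.8
position: [0.687, 0.1304, 0.036]
tool_rot: [3.091, 0.201, -0.222]
wrist_force: [-1.4, 0.1, -2.0]
width: 0.528
```

```bash
python3 -c "
from h import *
go(.686,.132,.028,.120)"
```

```text
t 21.8 p [0.687  0.1304 0.036 ] w 0.528
[[0.981, 0.132, -0.14], [0.126, -0.991, -0.045], [-0.145, 0.027, -0.989]] F [-1.36  0.11 -2.01]
yaw 0.128 shift mm [ 0.4 -1.9  8. ] roll 0.008 tq [ 0.16  -0.103 -0.018] q [-0.3   0.81  0.09  1.38 -0.06  1.1  -1.63]
```

Request:
jog_arm(series=[{"translation":[0.5,0,4],"roll":0},{"translation":[0.5,0,4],"roll":0},{"translation":[0,0,0],"roll":0},{"translation":[0,0,0],"roll":0}])

```text
time_s: 22.13
position: [0.6878, 0.1304, 0.0288]
tool_rot: [3.092, 0.201, -0.218]
wrist_force: [0.2, -0.1, -2.6]
width: 0.527
```

Request:
jog_arm(series=[{"translation":[0.4,0,3],"roll":0},{"translation":[0,0,0],"roll":0},{"translation":[0,0,0],"roll":0}])

```text
time_s: 22.38
position: [0.6885, 0.1304, 0.0266]
tool_rot: [3.092, 0.201, -0.215]
wrist_force: [0.8, 0.4, -3.2]
width: 0.53
```

Request:
jog_arm(series=[{"translation":[0.2,0,3],"roll":0},{"translation":[0,0,0],"roll":0},{"translation":[0,0,0],"roll":0}])

```text
time_s: 22.63
position: [0.689, 0.1305, 0.0248]
tool_rot: [3.093, 0.201, -0.213]
wrist_force: [-0.5, -0.7, -3.7]
width: 0.526
```

Request:
jog_arm(series=[{"translation":[0.2,0,2.5],"roll":0},{"translation":[0,0,0],"roll":0},{"translation":[0,0,0],"roll":0}])

```text
time_s: 22.88
position: [0.6892, 0.1305, 0.024]
tool_rot: [3.093, 0.201, -0.211]
wrist_force: [0.6, -0.1, -3.0]
width: 0.533
```

Request:
jog_arm(series=[{"translation":[0.5,0,5],"roll":0},{"translation":[0,0,0],"roll":0},{"translation":[0,0,0],"roll":0}])

```text
time_s: 23.13
position: [0.6897, 0.1304, 0.0207]
tool_rot: [3.094, 0.201, -0.209]
wrist_force: [-0.2, 0.4, -2.9]
width: 0.529
```

```bash
python3 -c "
from h import *
go(.686,.132,.028,.120); tq(5)
im=manip.get_image('side');u,v=pix(im,[.689,.13,.04]).astype(int)
cv2.imwrite('pics/i.png',cv2.resize(im['frame'][v-35:v+35,u-50:u+50],None,fx=7,fy=7,interpolation=cv2.INTER_CUBIC))"
```

```text
t 23.1333 p [0.6897 0.1304 0.0207] w 0.529
[[0.983, 0.131, -0.132], [0.127, -0.991, -0.043], [-0.136, 0.025, -0.99]] F [-0.16  0.42 -2.86]
yaw 0.128 shift mm [-4.4 -1.9 -6.8] roll 0.008 tq [ 0.132 -0.083 -0.046] q [-0.29  0.83  0.09  1.38 -0.06  1.07 -1.63]
mean F,tq [ 0.627  0.111 -2.426  0.149 -0.296  0.021] sd [0.034 0.054 0.017]
```

View pics/i.png

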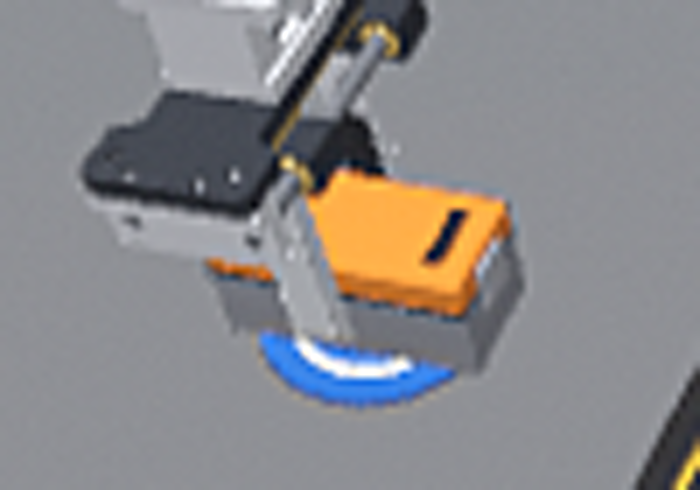

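The case is just above the pad, and the torque shift suggests its front end is touching. I'll go a little lower, release, let it settle, and regrip.

Request:
jog_arm(series=[{"translation":[0.5,0,4],"roll":0},{"translation":[0,0,0],"roll":0},{"translation":[0,0,0],"roll":0}])

```text
time_s: 23.68
position: [0.6898, 0.1303, 0.0184]
tool_rot: [3.094, 0.201, -0.209]
wrist_force: [0.2, -0.0, -2.9]
width: 0.533
```

Request:
jog_arm(series=[{"translation":[0,0,0],"roll":0},{"translation":[0,0,0],"roll":0},{"translation":[0,0,0],"roll":0},{"translation":[0,0,0],"roll":0}], hand=0.75)

```text
time_s: 24.02
position: [0.6899, 0.1302, 0.0182]
tool_rot: [3.094, 0.201, -0.209]
wrist_force: [-0.2, -0.5, 0.2]
width: 0.742
```

```bash
python3 -c "
from h import *
go(.688,.131,.018,.120);im=lids('side')
im=manip.get_image('side');u,v=pix(im,[.689,.13,.04]).astype(int)
cv2.imwrite('pics/j.png',cv2.resize(im['frame'][v-35:v+35,u-50:u+50],None,fx=7,fy=7,interpolation=cv2.INTER_CUBIC))"
```

```text
t 24.0167 p [0.6899 0.1302 0.0182] w 0.742
[[0.983, 0.131, -0.132], [0.127, -0.991, -0.043], [-0.136, 0.025, -0.99]] F [-0.19 -0.54  0.17]
yaw 0.128 shift mm [-1.7 -1.   0.4] roll 0.008 tq [ 0.087  0.019 -0.028] q [-0.29  0.83  0.09  1.38 -0.06  1.07 -1.63]
side [249. 218.] [668.1 131.7] [87.  61.8] 8.4
side [332. 207.] [481.4  -9.1] [110.8  63.5] 7.1
side [346. 183.] [ 486.2 -121.3] [111.4  61.5] 2.7
```

View pics/j.png

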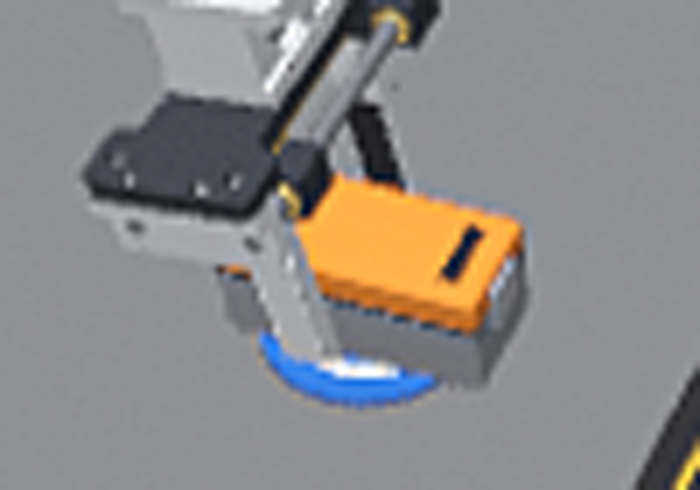

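The case has settled flat on the pad, centred near (0.681, 0.131). I'll shift back about 8 mm, regrip and lift gently.

Request:
jog_arm(series=[{"translation":[-9,0,1],"roll":0},{"translation":[0,0,0],"roll":0},{"translation":[0,0,0],"roll":0}])

```text
time_s: 24.37
position: [0.6809, 0.1291, 0.0183]
tool_rot: [3.094, 0.201, -0.209]
wrist_force: [-0.6, -1.0, -0.2]
width: 0.749
```

Request:
jog_arm(series=[{"translation":[0,0,0],"roll":0},{"translation":[0,0,0],"roll":0},{"translation":[0,0,0],"roll":0},{"translation":[0,0,0],"roll":0},{"translation":[0,0,0],"roll":0},{"translation":[0,0,0],"roll":0}], hand=0.3, grip_force=50)

```text
time_s: 24.87
position: [0.6818, 0.1291, 0.0186]
tool_rot: [3.094, 0.201, -0.209]
wrist_force: [-1.4, -0.4, 2.1]
width: 0.532
```

Request:
jog_arm(series=[{"translation":[-1,0.2,-8],"roll":0},{"translation":[-1.8,0.3,-13],"roll":0},{"translation":[-2,0.4,-15],"roll":0},{"translation":[-2,0.4,-15],"roll":0},{"translation":[-2,0.4,-15],"roll":0},{"translation":[-2,0.4,-15],"roll":0},{"translation":[-2,0.4,-15],"roll":0},{"translation":[-1.5,0.4,-10],"roll":0},{"translation":[-1,0,-6],"roll":0},{"translation":[0,0,0],"roll":0},{"translation":[0,0,0],"roll":0},{"translation":[0,0,0],"roll":0}])

```text
time_s: 25.87
position: [0.6823, 0.1292, 0.1471]
tool_rot: [3.095, 0.201, -0.202]
wrist_force: [0.3, 0.0, -3.3]
width: 0.532
```

```bash
python3 -c "
from h import *
go(.688,.131,.145,.120);tq(6)
im=manip.get_image('side');np.savez('cam.npz',**{k:v for k,v in im.items() if k in('mtx','k1','R','t')})
p=manip.get_obs()['position'];u,v=pix(im,[p[0],p[1],p[2]+.012]).astype(int);print(u-32,v-24)
cv2.imwrite('pics/k.png',cv2.resize(im['frame'][v-24:v+26,u-32:u+32],None,fx=12,fy=12,interpolation=cv2.INTER_CUBIC)[:600])"
```

```text
t 25.8667 p [0.6823 0.1292 0.1471] w 0.532
[[0.983, 0.131, -0.127], [0.127, -0.991, -0.042], [-0.131, 0.025, -0.991]] F [ 0.27  0.01 -3.32]
yaw 0.128 shift mm [ 6.1 -1.1  1.3] roll 0.008 tq [ 0.075 -0.089  0.026] q [-0.3   0.68  0.1   1.34 -0.05  1.26 -1.64]
mean F,tq [ 0.033 -0.052 -3.593  0.121 -0.086  0.006] sd [0.032 0.026 0.042]
207 162
```

View pics/k.png

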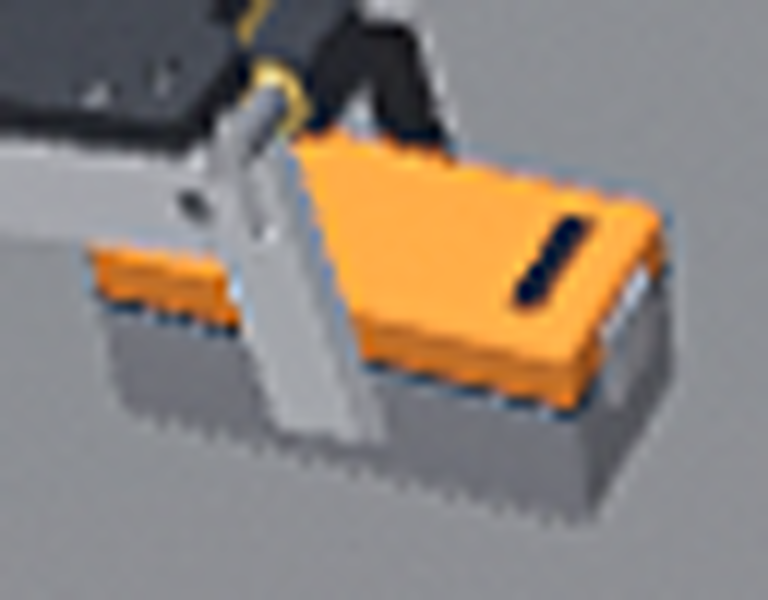

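```bash
python3 -c "
from h import *
from scipy.optimize import least_squares
im=dict(np.load('cam.npz'));o=manip.get_obs();R0=Rn.from_rotvec(o['tool_rot']);p0=np.array(o['position'])
N=[((-.055,-.025,-.025),(578,365)),((-.055,.025,-.025),(660,210)),((-.053,-.023,.025),(590,523)),((.053,-.023,.025),(118,408))]
U=np.array([[207-.5+(a+.5)/12,162-.5+(b+.5)/12] for _,(a,b) in N])
def f(q):
  R=(R0*Rn.from_rotvec([0,q[3],0])).as_matrix()
  return np.r_[np.ravel([pix(im,p0+R0.as_matrix()@np.array([q[0],q[1],-.014+q[2]])+R@m[0])-u for m,u in zip(N,U)]), q[1]/.003]
s=least_squares(f,[0,0,0,0.]);print(np.round(s.x,4),np.round(s.fun,2))
R=(R0*Rn.from_rotvec([0,s.x[3],0])).as_matrix();print('tilt',np.arccos(-R[2,2]),'centre',p0+R0.as_matrix()@(s.x[:3]+[0,0,-.014]))
for t in ('vblock_center','ring_gauge_center','dial_center'):
  print(t,[(np.round(d['xyz'],3),round(d['conf'],2)) for d in manip.spot_point(t,manip.get_image('side'))[:1]])
lids('side');st()"
```

```text
[ 0.0006 -0.0003  0.0038  0.1534] [-0.63  0.08  0.55 -0.14 -0.65  0.23  0.8  -0.22 -0.09]
tilt 0.03278209296221091 centre [0.68414425 0.12997018 0.15689748]
vblock_center [(array([ 0.462, -0.429,  0.021]), 0.73)]
ring_gauge_center [(array([0.517, 0.416, 0.013]), 0.76)]
dial_center [(array([ 0.607, -0.464,  0.069]), 0.64)]
side [332. 207.] [481.4  -9.1] [110.8  63.5] 7.1
side [246. 183.] [754.8  16.8] [102.6  74.5] 7.1
side [346. 183.] [ 486.2 -121.2] [111.4  61.5] 2.8
t 26.5667 p [0.6824 0.1292 0.1473] w 0.533
[[0.983, 0.131, -0.127], [0.127, -0.991, -0.042], [-0.131, 0.025, -0.991]] F [ 0.15 -0.27 -2.6 ]
```

```bash
python3 -c "
from h import *
print(manip.job_done())"
```

```text
the job is handed in; nothing more can be done
None
```

The left case is the one that rattles. I handed the job in at about 26.6 s with that case held level and steady over the farthest blue pad.

- **Finding the rattle:** I lifted the left case first and shook it lengthways several times. At the same pose, the wrist torque differed by about 0.084 N m depending on the direction of the last stroke. The loose gauge running from end to end should give 0.088 N m. A later stroke at the pad gave about 0.074 N m, part of which was added tool tilt. The first few torque readings were ambiguous because tool tilt mixed in.
- **Other cases:** I did not lift the middle and right cases, so I have no comparison reading from a case that does not rattle. Their measured positions did not change.
- **Regrip:** The shaking left the tool leaning, and the case was tilted by about 0.17 rad, close to the 0.2 limit. I set it on the pad, let it stand flat, and gripped it again.

Last checks before handing in:

| Check | Measured | Limit or target |
|---|---|---|
| Case centre (m) | (0.684, 0.130, 0.157) | 0.095–0.29 m high |
| Offset from pad centre (0.686, 0.132) | about 3 mm | 40 mm |
| Case tilt | about 0.03 rad | 0.2 rad |
| V-block, ring gauge and dial indicator | where they started, within network accuracy (about 4 mm) | 30 mm |

The tool itself still leans about 0.13 rad, with the case level in its jaws. No check failed.

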